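# Test the door gaps of the worktop cupboard with a gap gauge

## Task

One door of the small cupboard has dropped on its hinges. Pick up the gap gauge, keep it flat on the worktop and try its blade in the gap under the left door first, then under the right door, without forcing it where it jams. Finally leave the gauge lying in the gap that it fits, pushed home until its cross stop is at the door, and let go; leave the other things where they are.

Things in the scene. Friction and masses are not known exactly. Their poses are not given: they have to be found in the camera images.
- gauge: Loose gap gauge, about 0.18 kg: flat steel blade 180 long, 36 wide, 5 thick, lying on the worktop, with an upright grey grip block on its rear and a grey cross stop. Origin on the underside below the middle of the grip; +x along the blade to its tip, z up. Grip: x -40 to +40, 24 wide in y, top at z 52; take it from above across the 24 mm.
- gauge_stop (a point): Foot of the front face of the gauge's cross stop (36 wide, top 20 above the underside), at x 88 on the gauge's underside. From here 52 mm of bare blade run on to the tip.
- gauge_tip (a point): Middle of the blunt tip edge of the gauge's blade, on its underside; 140 mm along +x from the gauge's origin.
- cupboard: Fixed plywood cupboard, 320 wide, 140 deep, 190 high, no floor, two shut white doors side by side facing the robot. Origin at worktop height in the middle of the doors' front plane; +x into the cupboard, +y to the left seen from the robot, z up. Side walls 15 thick stand on the worktop; empty for 110 mm behind the 16 mm doors. Ahead of the plane: top board 9 mm, knobs 19 mm (130 to 150 high).
- left_gap (a point): Point on the worktop under the front face of the left door (from the robot), in the middle of its 142 mm width; cupboard frame (0, +73, 0). The gap is 10 mm high under one door and 2 mm under the other, dropped one; which is which changes. The 5 mm blade slides freely under the first and stops dead at the edge of the other.
- right_gap (a point): The same for the right door; cupboard frame (0, -73, 0).
- door_a: One of the two doors, fixed, either left or right, 142 wide, 16 thick. Origin at worktop height under the middle of its front face, at left_gap or right_gap.
- door_b: The other door, same size; fixed.
- masking_tape: Roll of masking tape lying flat, 98 across, 25 high, on the left; bystander. Origin at the centre of its underside.
- scoop: Small measuring scoop, 89x99x38, on the left; bystander. Origin at the centre of its underside.
- tape_measure: Yellow tape measure, 77x35x56, on the right; bystander. Origin at the centre of its underside.

How it is judged (in metres and radians):
On the way, in this order (a step that is already met when the one before it is completed fails the run):
1. the blade's tip, down on the worktop, is brought up to the front edge of the left door (to within 4 mm) or under it (y of gauge_tip in the frame of cupboard between 0.02 and 0.125 m and x of gauge_tip in the frame of cupboard between -0.004 and 0.08 m and height (world z) of gauge_tip below 0.012 m), for 0.1 s.
2. then the same at the right door (y of gauge_tip in the frame of cupboard between -0.125 and -0.02 m and x of gauge_tip in the frame of cupboard between -0.004 and 0.08 m and height (world z) of gauge_tip below 0.012 m), for 0.1 s.
At the end, for the whole second after the job is handed in: The gauge lies flat and at rest with its tip at least 40 mm behind the doors' front plane, between the cupboard's side walls (home is 52 mm, stop at the door), its blade within 20 degrees of square to the doors; only the gap that fits allows this (x of gauge_tip in the frame of cupboard between 0.04 and 0.075 m and y of gauge_tip in the frame of cupboard between -0.135 and 0.135 m and height (world z) of gauge_tip below 0.008 m and angle between gauge's own z axis and vertical below 0.08 rad and angle between the x axis of gauge and the x axis of cupboard, either way round below 0.35 rad and linear speed of gauge below 0.02 m/s); the robot touches nothing.
It fails at once if a bystander is moved by more than 30 mm (distance of any of masking_tape, scoop, tape_measure from where it was at the start of the episode above 0.03 m).
It fails at once if the gauge is forced against a door with more than 40 N (contact force between gauge and door_a above 40 N or contact force between gauge and door_b above 40 N).
It also fails if it takes over 67 s, if anything falls off the work surface, if the arm or the gripper's body presses on something with over 40 N, if the wrist force passes 120 N, or if a joint passes its speed limit or range.

## Robot

A 7-joint arm with a two-finger parallel gripper is mounted at the origin on a cart in front of the work surface, level with it; the furniture and walls round the work are solid. World frame = base frame: x ahead of the robot, y to its left, z up, the work surface at z = 0. Lengths are in mm, angles in rad, forces in N, time in s.
With the tool pointing down it reaches from about 425 to 875 mm from the base axis. Payload 8.4 kg.
Tool frame: the origin (TCP) lies midway between the tips of the shut fingers; the grasp point (between the pads) lies 19 mm behind it; z points along the fingers, y is the line along which they close (so a half turn about z gives the same grasp; the last joint's range is limited). The gripper opens to 87 mm and grips with 3 to 60 N. Pads are 19 mm wide; open, the fingers measure 117 mm over their backs; the gripper's body (75 mm by 190 mm) begins 51 mm behind the grasp point.
Start: joints at [1.003, 0.333, 0.04, 1.465, -0.013, 1.343, -0.059], TCP at [293.655, -579.854, 222.546] pointing down, gripper open.
Joint ranges: [-2.58, 2.58], [-0.38, 2.09], [-1.3, 1.39], [0.25, 2.4], [-1.5, 4.64], [0.08, 2.09], [-2.65, 2.65]. Speed limits (rad/s): [2.22, 2.22, 2.79, 2.79, 3.14, 3.14, 3.14].

## Interface

Orientations are given as [roll, pitch, yaw] about the fixed x, y, z axes, in that order (R = Rz(yaw) Ry(pitch) Rx(roll)).
In Python, from cell import arm gives the robot as it stands.
- The arm moves only by the tool arm_command, never from a script. Its argument "series" is a list of rows, each an object of numbers: "rx", "ry", "rz": the turn, a rotation vector about the world's x, y, z in rad; "x", "y", "z": the shift along the world's x, y, z in mm; "fingers": the finger opening in mm, from 0 to 87. In form: [{"rx": .., "ry": .., "rz": .., "x": .., "y": .., "z": .., "fingers": ..}, ...]. A call has 1 to 8 rows; each row shifts and turns the commanded pose from where the row before left it; what a row does not reach is not made up. A row lasts 1/8 s, in which the tool goes at most 62.5 mm and 10.7 degrees, less where a joint would pass 70% of its speed; a pose out of reach is approached as far as the arm can. A call with a gripper value outside its range is refused whole. The fingers move at their own pace and stop on an object; "grip_force" is the grip in N (left out, the last holds). Time passes only in rows, so rows that do not move let the fingers close. It gives the time, the measured TCP pose, the force, the opening and the grip force at its end, in the units of the state.
- arm.read_state(): the state, without advancing time (a new reading comes with each control period).
- arm.read_camera(name): name is "side" or "top"; returns the picture (384x512x3 uint8, blue, green, red); there is no depth.
- arm.camera_params(name): a dict with "K" (3x3 intrinsics, pixels), "rvec" (rotation vector, rad) and "tvec" (3), from world to camera coordinates, as OpenCV has them. Camera axes: x right, y down, z forward; pixel columns grow to the right and rows downward; lengths in mm; the calibration is good to about 2 mm. A picture is of the moment at which its call begins. camera_params takes no time and is no camera call.
- arm.close_job(): hands the job in; it is judged then, once.
The state is a dict: "clock": time; "q": joint angles; "qvel": joint speeds; "effort": joint torques, N m; "ee_pos": TCP position; "tool_rot": TCP orientation; "force": force on the tool from outside, world axes, zero at the start; "moment": the same for the moment, N m; "finger_gap": finger opening in mm; "gripper_force": force on a finger pad.
Only numpy, scipy, OpenCV 4.12 (cv2) and the standard library are available. Lean on these libraries where they do the work, as an engineer would, in place of code of your own. Each camera call takes 0.05 s, during which the arm holds its last target. There are 200 camera calls.

## Working session

There is one attempt and no reset: what is moved stays moved. The work goes in short steps, Python scripts to look and compute and a tool call to move; the robot and the scene stay as the last step left them, time stands still between calls to the robot, and variables do not carry over. Pictures are saved under pics/ and viewed, at most 10 in all, crops included, and the job is handed in when it is done.

Besides the shell and the picture viewer there is one more tool, called as name(argument=value, ...) on one line, values as JSON. arm_command: Moves the arm, as the interface text tells. Its arguments: {"type":"object","properties":{"series":{"type":"array","items":{"type":"object","properties":{"rx":{"type":"number"},"ry":{"type":"number"},"rz":{"type":"number"},"x":{"type":"number"},"y":{"type":"number"},"z":{"type":"number"},"fingers":{"type":"number"}}}},"grip_force":{"type":"number"}},"required":["series"]}

```bash
mkdir -p pics; cat > h.py <<'E'
import numpy as np, cv2
from cell import arm
def P(n):
    p=arm.camera_params(n);K=np.array(p["K"],float);R=cv2.Rodrigues(np.array(p["rvec"],float))[0];t=np.array(p["tvec"],float).ravel()
    return K,R,t
def ray(n,u,v):
    K,R,t=P(n);d=R.T@np.linalg.solve(K,[u,v,1.]);return -R.T@t,d/np.linalg.norm(d)
def onz(n,u,v,z=0):
    c,d=ray(n,u,v);return c+d*(z-c[2])/d[2]
def tri(a,b):
    (c1,d1),(c2,d2)=ray("side",*a),ray("top",*b)
    s=np.linalg.lstsq(np.c_[d1,-d2],c2-c1,rcond=None)[0]
    p,q=c1+s[0]*d1,c2+s[1]*d2;return (p+q)/2,np.linalg.norm(p-q)
def proj(n,p):
    K,R,t=P(n);x=K@(R@np.array(p,float)+t);return x[:2]/x[2]
E
python3 - <<'E'
from h import *
for n in("side","top"):
    im=arm.read_camera(n);cv2.imwrite(f"pics/{n}0.png",im);print(n,ray(n,256,192))
s=arm.read_state();print(s)
E
```

```text
side (array([127.38541094, 749.1057812 , 622.43681952]), array([ 0.43266249, -0.73070071, -0.52809057]))
top (array([ 191.8912443 ,  102.79866017, 1205.16900036]), array([ 0.32802586, -0.11205717, -0.93799905]))
{'clock': 0.1, 'q': array([ 1.00275756,  0.33386066,  0.03986971,  1.46617115, -0.01340036,
        1.34332456, -0.05852569]), 'qvel': array([-2.11730907e-04, -2.79548256e-03, -1.52421192e-03, -1.24522918e-03,
       -5.49538564e-04, -2.46073912e-05, -2.32937472e-03]), 'effort': array([ 4.23519232e-03, -6.57806897e+01,  1.34020239e+00, -4.04708505e+01,
       -5.97024732e-02,  4.09736380e-02,  1.17253426e-04]), 'ee_pos': array([ 293.48743064, -579.48807938,  221.74070186]), 'tool_rot': array([-3.14009811e+00,  9.89248100e-05,  4.68801012e-01]), 'force': array([ 0.68565538, -0.75479872,  0.35035507]), 'moment': array([0.0025907 , 0.00228533, 0.03234039]), 'gripper_force': 0.0, 'finger_gap': 87.08858581239583}
```

View pics/side0.png

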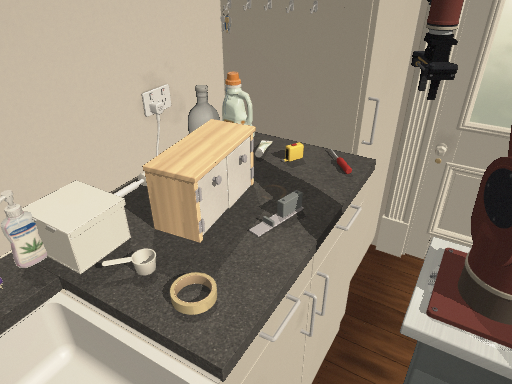

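View pics/top0.png

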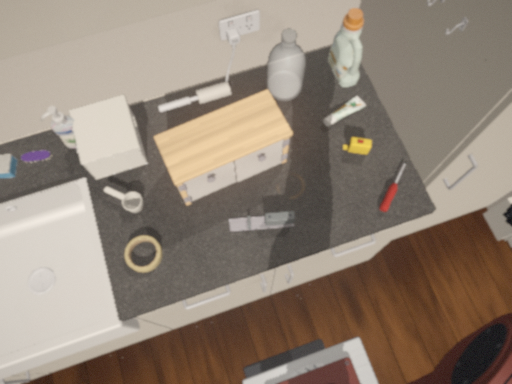

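The side view shows the cupboard at about (205,185) and the gauge with its blade tip near (252,231) and grip near (290,205). In the top view the gauge runs from its tip at (229,224) to the grip at (280,219), and the doors' foot is near (190,195)-(288,160). I'll enlarge both.

```bash
python3 - <<'E'
from h import *
s=cv2.imread("pics/side0.png")[115:245,140:320];t=cv2.imread("pics/top0.png")[135:240,165:305]
a=cv2.resize(s,None,fx=4.4,fy=4.4,interpolation=cv2.INTER_CUBIC);b=cv2.resize(t,None,fx=5.6,fy=5.6,interpolation=cv2.INTER_CUBIC)
a=cv2.convertScaleAbs(a,alpha=1.4,beta=20);b=cv2.convertScaleAbs(b,alpha=1.2,beta=10)
cv2.imwrite("pics/sc.png",a);cv2.imwrite("pics/tc.png",b);print(a.shape,b.shape)
E
```

```text
(572, 792, 3) (588, 784, 3)
```

View pics/sc.png

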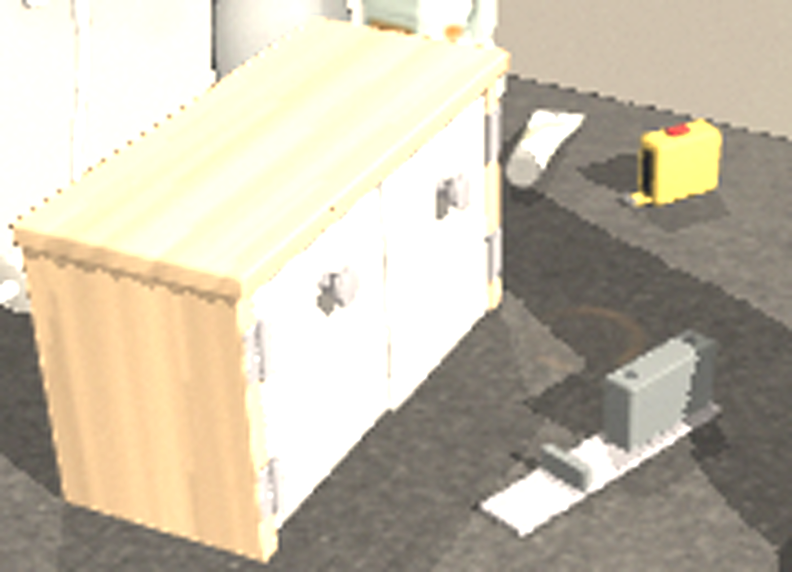

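View pics/tc.png

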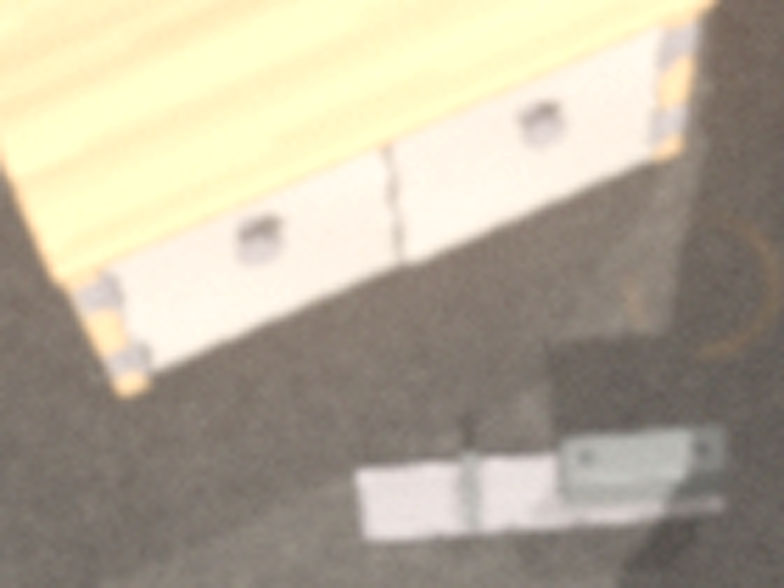

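The side crop shows the tip corners at crop (482,506) and (524,534), the grip top from (605,375) to (715,340), and the cupboard's front feet at (270,560) and (500,303). The top crop shows the tip corners at (357,468) and (364,541), the grip top from (562,437) to (722,428), and the feet at (120,397) and (682,152).

```bash
cat >> h.py <<'E'
S=lambda x,y:((x+.5)/4.4-.5+140,(y+.5)/4.4-.5+115)
T=lambda x,y:((x+.5)/5.6-.5+165,(y+.5)/5.6-.5+135)
E
python3 - <<'E'
from h import *
np.set_printoptions(precision=1,suppress=True)
pr={"tipL?":((524,534),(364,541)),"tipR?":((482,506),(357,468)),"grip_f_near":((632,384),(565,485)),"grip_f_far":((605,375),(562,437)),
"grip_r":((690,331),(722,428)),"rear":((720,407),(722,505)),
"footL":((270,561),(120,397)),"footR":((500,303),(682,152)),"doormid":((388,410),(402,263)),
"topL":((238,296),(65,285)),"topR":((508,62),(716,5)),"knobL":((340,287),(260,240)),"knobR":((455,192),(540,122))}
for k,(a,b) in pr.items(): print(k,*tri(S(*a),T(*b)))
for k,(a,b),z in [("tip",pr["tipL?"],5),("tip",pr["tipR?"],5),("rear",pr["rear"],5),("gf",pr["grip_f_near"],52),("gf",pr["grip_f_far"],52),("gr",pr["grip_r"],52),("fL",pr["footL"],0),("fR",pr["footR"],0)]:
    print(k,onz("side",*S(*a),z),onz("top",*T(*b),z))
# colour based: gauge in both views, blade white mask min rect
t=arm.read_camera("top");h=cv2.cvtColor(t,cv2.COLOR_BGR2HSV)
m=((h[...,2]>125)&(h[...,1]<40)).astype(np.uint8);m[:200]=0;m[240:]=0;m[:,:220]=0;m[:,305:]=0
n,l,st,c=cv2.connectedComponentsWithStats(m)
for i in range(1,n):
    if st[i,4]>60:
        r=cv2.minAreaRect(np.argwhere(l==i)[:,::-1].astype(np.float32));print(st[i],r,[onz("top",*p,5)[:2] for p in cv2.boxPoints(r)])
E
```

```text
tipL? [525.5  67.    0.3] 3.16838969275213
tipR? [561.   58.1   1.6] 6.254426349366762
grip_f_near [506.5 -31.2  54. ] 0.191008156037397
grip_f_far [530.1 -39.   48.7] 2.799206531407126
grip_r [ 509.3 -114.7   46.3] 2.7587851265251113
rear [ 483.3 -108.8    0.7] 3.850375647062715
footL [638.5 160.9  -0.2] 4.811482181073819
footR [ 675.8 -159.4   -5.8] 1.0639655550053888
doormid [662.2   2.3   1.5] 0.5485730938579115
topL [636.2 162.6 174.2] 3.1087805550046443
topR [ 667.6 -160.2  178.7] 1.195636493566918
knobL [642.6  71.8 133.2] 2.475151468545587
knobR [658.4 -73.1 125.7] 4.875335863599144
tip [520.8  72.1   5. ] [525.7  67.6   5. ]
tip [555.2  61.8   5. ] [563.   59.2   5. ]
rear [ 478.8 -102.9    5. ] [ 484.2 -107.7    5. ]
gf [507.7 -33.9  52. ] [507.1 -31.4  52. ]
gf [526.3 -34.5  52. ] [530.5 -38.2  52. ]
gr [ 504.  -106.2   52. ] [ 509.1 -113.3   52. ]
fL [635.6 160.9   0. ] [640.8 161.9   0. ]
fR [ 670.2 -151.     0. ] [ 674. -158.    0.]
[228 212  60  20 842] ((257.89654541015625, 221.75863647460938), (15.612550735473633, 59.62665939331055), 85.2363510131836) [array([568.6,  59.8]), array([ 526.8, -104.1]), array([482.8, -91.4]), array([524.2,  70.4])]
```

arm_command(series=[{"x":24,"y":50,"rz":0.1,"fingers":60},{"x":24,"y":50,"rz":0.1,"fingers":60},{"x":24,"y":50,"rz":0.1,"fingers":60},{"x":24,"y":50,"rz":0.1,"fingers":60},{"x":24,"y":50,"rz":0.1,"fingers":60},{"x":24,"y":50,"rz":0.1,"fingers":60},{"x":24,"y":50,"rz":0.1,"fingers":60},{"x":24,"y":50,"rz":0.1,"fingers":60}], grip_force=25)

```text
invalid input at $.series[0]: expected keys rx, ry, rz, x, y, z, fingers
```

arm_command(series=[{"rx":0,"ry":0,"rz":0.1,"x":24,"y":50,"z":0,"fingers":60},{"rx":0,"ry":0,"rz":0.1,"x":24,"y":50,"z":0,"fingers":60},{"rx":0,"ry":0,"rz":0.1,"x":24,"y":50,"z":0,"fingers":60},{"rx":0,"ry":0,"rz":0.1,"x":24,"y":50,"z":0,"fingers":60},{"rx":0,"ry":0,"rz":0.1,"x":24,"y":50,"z":0,"fingers":60},{"rx":0,"ry":0,"rz":0.1,"x":24,"y":50,"z":0,"fingers":60},{"rx":0,"ry":0,"rz":0.1,"x":24,"y":50,"z":0,"fingers":60},{"rx":0,"ry":0,"rz":0.1,"x":24,"y":50,"z":0,"fingers":60}], grip_force=25)

```text
clock: 1.15
ee_pos: [486.0, -178.2, 222.5]
tool_rot: [3.142, 0.0, 1.272]
force: [1.0, -0.6, -0.5]
finger_gap: 60.2
gripper_force: 0.0
```

arm_command(series=[{"rx":0,"ry":0,"rz":0.065,"x":8,"y":35,"z":-30,"fingers":60},{"rx":0,"ry":0,"rz":0,"x":8,"y":35,"z":-40,"fingers":60},{"rx":0,"ry":0,"rz":0,"x":8,"y":34,"z":-40,"fingers":60},{"rx":0,"ry":0,"rz":0,"x":0,"y":0,"z":-32,"fingers":60},{"rx":0,"ry":0,"rz":0,"x":0,"y":0,"z":0,"fingers":60}])

```text
clock: 1.78
ee_pos: [507.7, -75.4, 78.4]
tool_rot: [-3.137, 0.0, 1.335]
force: [0.7, -1.2, 0.7]
finger_gap: 60.0
gripper_force: 0.0
```

```bash
python3 - <<'E'
from h import *
s=arm.read_camera("side");t=arm.read_camera("top")
a=cv2.resize(s[110:260,200:340],None,fx=4,fy=4,interpolation=cv2.INTER_CUBIC)
cv2.imwrite("pics/s1.png",cv2.convertScaleAbs(a,alpha=1.3,beta=20));print(arm.read_state()["ee_pos"])
E
```

```text
[509.94855593 -76.30674906  81.34880228]
```

View pics/s1.png

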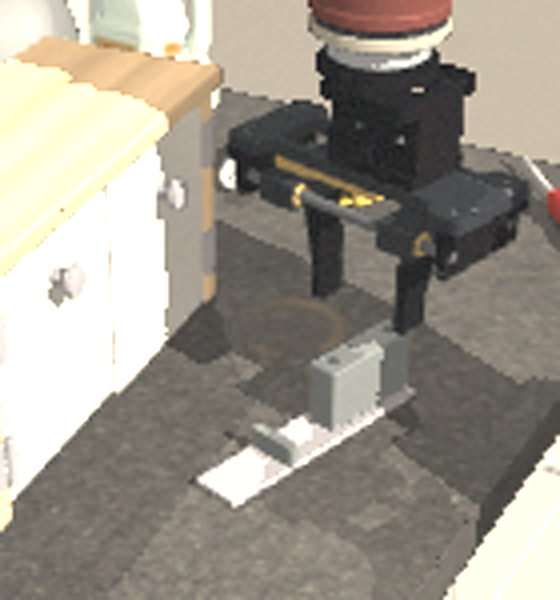

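The open fingers, at crop (328,285) and (410,325), straddle the grip top around (360,360). The wide body lies along the closing axis, clear of the doors. I'll go down now.

arm_command(series=[{"rx":0,"ry":0,"rz":0,"x":0,"y":1,"z":-25,"fingers":60},{"rx":0,"ry":0,"rz":0,"x":0,"y":1,"z":-25,"fingers":60},{"rx":0,"ry":0,"rz":0,"x":0,"y":0,"z":-16,"fingers":60},{"rx":0,"ry":0,"rz":0,"x":0,"y":0,"z":0,"fingers":60},{"rx":0,"ry":0,"rz":0,"x":0,"y":0,"z":0,"fingers":40},{"rx":0,"ry":0,"rz":0,"x":0,"y":0,"z":0,"fingers":30},{"rx":0,"ry":0,"rz":0,"x":0,"y":0,"z":0,"fingers":15},{"rx":0,"ry":0,"rz":0,"x":0,"y":0,"z":0,"fingers":15}], grip_force=25)

```text
clock: 2.88
ee_pos: [509.8, -73.9, 14.8]
tool_rot: [3.141, 0.0, 1.334]
force: [-2.1, -0.1, 1.0]
finger_gap: 27.5
gripper_force: 0.8
```

arm_command(series=[{"rx":0,"ry":0,"rz":0,"x":0,"y":0,"z":0,"fingers":15},{"rx":0,"ry":0,"rz":0,"x":0,"y":0,"z":0,"fingers":15}])

```text
clock: 3.12
ee_pos: [509.4, -73.9, 14.6]
tool_rot: [-3.141, 0.0, 1.334]
force: [-4.3, -0.1, 4.5]
finger_gap: 23.7
gripper_force: 25.0
```

arm_command(series=[{"rx":0,"ry":0,"rz":0,"x":0,"y":0,"z":4,"fingers":15},{"rx":0,"ry":0,"rz":-0.18,"x":-4,"y":18,"z":0,"fingers":15},{"rx":0,"ry":0,"rz":-0.18,"x":-4,"y":19,"z":0,"fingers":15},{"rx":0,"ry":0,"rz":-0.18,"x":-4,"y":19,"z":0,"fingers":15},{"rx":0,"ry":0,"rz":-0.18,"x":-4,"y":19,"z":0,"fingers":15},{"rx":0,"ry":0,"rz":-0.17,"x":-4,"y":19,"z":0,"fingers":15},{"rx":0,"ry":0,"rz":-0.17,"x":-4,"y":19,"z":0,"fingers":15},{"rx":0,"ry":0,"rz":-0.17,"x":-4,"y":18,"z":0,"fingers":15}])

```text
clock: 4.12
ee_pos: [481.6, 57.9, 18.5]
tool_rot: [-3.141, -0.0, 0.098]
force: [-0.5, 0.3, -3.2]
finger_gap: 23.9
gripper_force: 25.0
```

arm_command(series=[{"rx":0,"ry":0,"rz":0,"x":0,"y":0,"z":0,"fingers":15},{"rx":0,"ry":0,"rz":0,"x":0,"y":0,"z":-2,"fingers":15},{"rx":0,"ry":0,"rz":0,"x":0,"y":0,"z":-1,"fingers":15},{"rx":0,"ry":0,"rz":0,"x":0,"y":0,"z":0,"fingers":15}])

```text
clock: 4.62
ee_pos: [481.6, 56.5, 15.4]
tool_rot: [3.142, 0.0, 0.104]
force: [0.2, -0.2, -3.2]
finger_gap: 24.0
gripper_force: 25.0
```

```bash
python3 - <<'E'
from h import *
s=arm.read_camera("side");t=arm.read_camera("top")
a=cv2.resize(s[115:265,140:320],None,fx=4,fy=4,interpolation=cv2.INTER_CUBIC)
b=cv2.resize(t[135:255,165:305],None,fx=5,fy=5,interpolation=cv2.INTER_CUBIC)
cv2.imwrite("pics/s2.png",cv2.convertScaleAbs(a,alpha=1.3,beta=20));cv2.imwrite("pics/t2.png",cv2.convertScaleAbs(b,alpha=1.2,beta=10));q=arm.read_state();print(q["ee_pos"],q["tool_rot"])
E
```

```text
[481.69683754  56.77688896  15.4979247 ] [-3.14155345e+00  7.50887773e-05  1.03770944e-01]
```

View pics/s2.png

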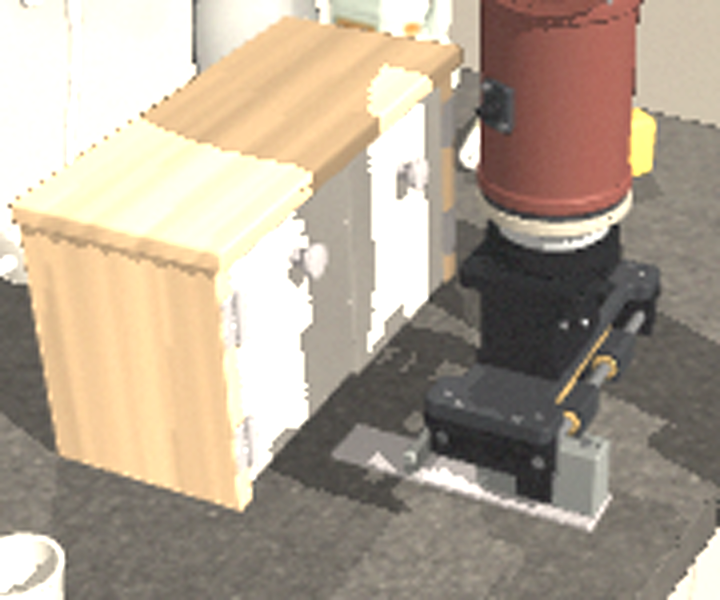

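View pics/t2.png

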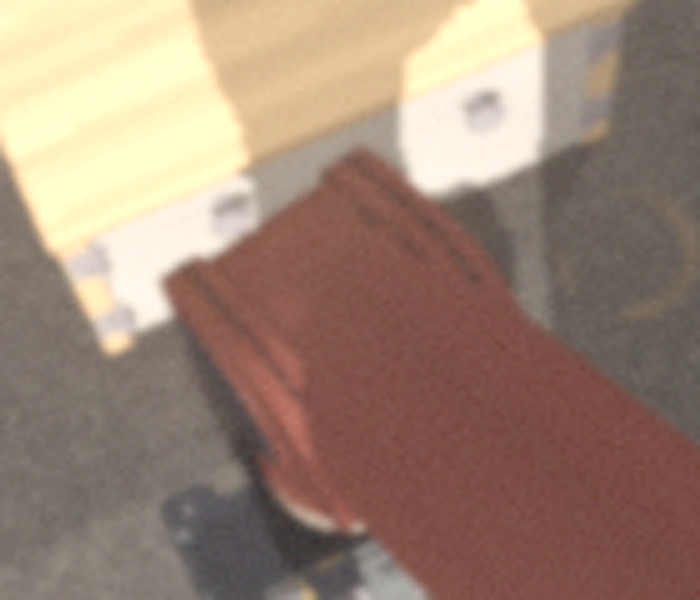

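The side crop shows the gauge held flat, its tip corners at (362,424) and (332,456), pointing square at the left door. The arm hides the gauge in the top view. I'll check the tip by ray.

```bash
python3 - <<'E'
from h import *
g=lambda x,y:((x+.5)/4-.5+140,(y+.5)/4-.5+115)
for p in((362,424),(332,456),(604,527)):print(onz("side",*g(*p),7))
for p in((248,508),(455,280),(352,370)):print(onz("side",*g(*p),0))
E
```

```text
[617.82884892  56.17189585   7.        ]
[615.06928887  95.17549346   7.        ]
[432.65108368  69.97151093   7.        ]
[635.40592741 158.55013517   0.        ]
[ 666.25148823 -145.19863001    0.        ]
[665.47914776  -2.03140161   0.        ]
```

arm_command(series=[{"rx":0,"ry":0,"rz":0,"x":7,"y":0.7,"z":0,"fingers":15},{"rx":0,"ry":0,"rz":0,"x":6,"y":0.6,"z":0,"fingers":15},{"rx":0,"ry":0,"rz":0,"x":5,"y":0.5,"z":0,"fingers":15},{"rx":0,"ry":0,"rz":0,"x":2,"y":0.2,"z":0,"fingers":15},{"rx":0,"ry":0,"rz":0,"x":0,"y":0,"z":0,"fingers":15}], grip_force=12)

```text
clock: 5.35
ee_pos: [501.7, 59.2, 15.5]
tool_rot: [-3.142, 0.0, 0.104]
force: [0.2, 0.1, -1.9]
finger_gap: 23.7
gripper_force: 12.0
```

arm_command(series=[{"rx":0,"ry":0,"rz":0,"x":1.5,"y":0.15,"z":0,"fingers":15},{"rx":0,"ry":0,"rz":0,"x":1.5,"y":0.15,"z":0,"fingers":15}])

```text
clock: 5.6
ee_pos: [504.6, 59.4, 15.6]
tool_rot: [3.142, 0.0, 0.104]
force: [0.4, 0.5, -3.1]
finger_gap: 23.5
gripper_force: 12.0
```

arm_command(series=[{"rx":0,"ry":0,"rz":0,"x":1.5,"y":0.15,"z":0,"fingers":15},{"rx":0,"ry":0,"rz":0,"x":1.5,"y":0.15,"z":0,"fingers":15}])

```text
clock: 5.85
ee_pos: [507.8, 59.7, 15.6]
tool_rot: [-3.142, -0.0, 0.104]
force: [-0.3, -0.4, -2.3]
finger_gap: 24.0
gripper_force: 12.0
```

arm_command(series=[{"rx":0,"ry":0,"rz":0,"x":1.5,"y":0.15,"z":-0.8,"fingers":15},{"rx":0,"ry":0,"rz":0,"x":1.5,"y":0.15,"z":0,"fingers":15}])

```text
clock: 6.1
ee_pos: [510.6, 60.1, 14.7]
tool_rot: [-3.142, 0.0, 0.104]
force: [-0.6, -0.8, -1.8]
finger_gap: 24.0
gripper_force: 12.0
```

arm_command(series=[{"rx":0,"ry":0,"rz":0,"x":1.5,"y":0.15,"z":0,"fingers":15},{"rx":0,"ry":0,"rz":0,"x":1.5,"y":0.15,"z":0,"fingers":15}])

```text
clock: 6.35
ee_pos: [513.8, 60.3, 14.8]
tool_rot: [-3.142, -0.0, 0.104]
force: [0.0, 0.5, -2.8]
finger_gap: 23.7
gripper_force: 12.0
```

arm_command(series=[{"rx":0,"ry":0,"rz":0,"x":1.5,"y":0.15,"z":0,"fingers":15},{"rx":0,"ry":0,"rz":0,"x":1.5,"y":0.15,"z":0,"fingers":15}])

```text
clock: 6.6
ee_pos: [516.8, 60.6, 14.7]
tool_rot: [-3.142, -0.0, 0.104]
force: [0.5, 0.6, -2.8]
finger_gap: 23.8
gripper_force: 12.0
```

arm_command(series=[{"rx":0,"ry":0,"rz":0,"x":1.5,"y":0.15,"z":0,"fingers":15},{"rx":0,"ry":0,"rz":0,"x":1.5,"y":0.15,"z":0,"fingers":15}])

```text
clock: 6.85
ee_pos: [519.8, 60.9, 14.8]
tool_rot: [-3.142, -0.0, 0.104]
force: [-0.6, -0.3, -1.7]
finger_gap: 24.0
gripper_force: 12.0
```

arm_command(series=[{"rx":0,"ry":0,"rz":0,"x":1.5,"y":0.15,"z":0,"fingers":15},{"rx":0,"ry":0,"rz":0,"x":1.5,"y":0.15,"z":0,"fingers":15}])

```text
clock: 7.1
ee_pos: [522.8, 61.2, 14.7]
tool_rot: [-3.142, 0.0, 0.104]
force: [0.4, -0.2, -2.3]
finger_gap: 23.9
gripper_force: 12.0
```

arm_command(series=[{"rx":0,"ry":0,"rz":0,"x":1.5,"y":0.15,"z":0,"fingers":15},{"rx":0,"ry":0,"rz":0,"x":1.5,"y":0.15,"z":0,"fingers":15}])

```text
clock: 7.35
ee_pos: [525.7, 61.6, 14.7]
tool_rot: [-3.142, 0.0, 0.104]
force: [0.4, -0.0, -2.4]
finger_gap: 23.7
gripper_force: 12.0
```

```bash
python3 - <<'E'
from h import *
s=arm.read_camera("side")
a=cv2.resize(s[150:260,170:320],None,fx=5,fy=5,interpolation=cv2.INTER_CUBIC)
cv2.imwrite("pics/s3.png",cv2.convertScaleAbs(a,alpha=1.5,beta=20))
E
```

```text
(no output)
```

View pics/s3.png

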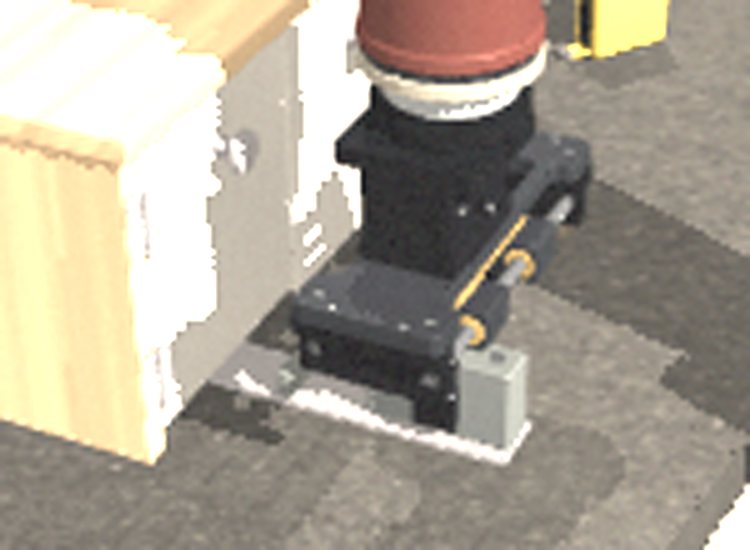

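The crop shows the near edge of the blade running from the rear corner at (507,460) to the door's lower edge at about (212,382). I'll work out how much blade is still showing.

```bash
python3 - <<'E'
from h import *
g=lambda x,y:((x+.5)/5-.5+170,(y+.5)/5-.5+150)
r=onz("side",*g(507,460),5)
for p in((212,382),(240,346),(287,397)):
    q=onz("side",*g(*p),5);print(q,np.linalg.norm(q-r))
E
```

```text
[647.09702843  97.83482653   5.        ] 165.14006699635075
[653.06844     64.04949756   5.        ] 170.065803077367
[605.9766923   88.62140024   5.        ] 123.21558470867728
```

arm_command(series=[{"rx":0,"ry":0,"rz":0,"x":1.5,"y":0.15,"z":0,"fingers":15},{"rx":0,"ry":0,"rz":0,"x":1.5,"y":0.15,"z":0,"fingers":15},{"rx":0,"ry":0,"rz":0,"x":1.5,"y":0.15,"z":0,"fingers":15}])

```text
clock: 7.78
ee_pos: [530.2, 62.0, 14.7]
tool_rot: [-3.142, 0.0, 0.104]
force: [-0.3, -0.8, -2.0]
finger_gap: 24.0
gripper_force: 12.0
```

arm_command(series=[{"rx":0,"ry":0,"rz":0,"x":1.5,"y":0.15,"z":0,"fingers":15},{"rx":0,"ry":0,"rz":0,"x":1.5,"y":0.15,"z":0,"fingers":15},{"rx":0,"ry":0,"rz":0,"x":1.5,"y":0.15,"z":0,"fingers":15}])

```text
clock: 8.15
ee_pos: [534.8, 62.5, 14.7]
tool_rot: [-3.142, -0.0, 0.104]
force: [0.2, -0.8, -2.7]
finger_gap: 24.2
gripper_force: 12.0
```

arm_command(series=[{"rx":0,"ry":0,"rz":0,"x":-10,"y":-1,"z":0,"fingers":15},{"rx":0,"ry":0,"rz":0,"x":-22,"y":-2.2,"z":0,"fingers":15},{"rx":0,"ry":0,"rz":0,"x":-20,"y":-2,"z":0,"fingers":15},{"rx":0,"ry":0,"rz":0,"x":3,"y":-29,"z":0,"fingers":15},{"rx":0,"ry":0,"rz":0,"x":3,"y":-29,"z":0,"fingers":15},{"rx":0,"ry":0,"rz":0,"x":3,"y":-29,"z":0,"fingers":15},{"rx":0,"ry":0,"rz":0,"x":3,"y":-29,"z":0,"fingers":15},{"rx":0,"ry":0,"rz":0,"x":3,"y":-29,"z":0,"fingers":15}])

```text
clock: 9.15
ee_pos: [496.9, -88.6, 14.8]
tool_rot: [-3.142, 0.0, 0.104]
force: [0.3, -0.4, -3.1]
finger_gap: 24.1
gripper_force: 12.0
```

arm_command(series=[{"rx":0,"ry":0,"rz":0,"x":6,"y":0.6,"z":0,"fingers":15},{"rx":0,"ry":0,"rz":0,"x":5,"y":0.5,"z":0,"fingers":15},{"rx":0,"ry":0,"rz":0,"x":3,"y":0.3,"z":0,"fingers":15},{"rx":0,"ry":0,"rz":0,"x":2,"y":0.2,"z":0,"fingers":15}])

```text
clock: 9.65
ee_pos: [513.7, -85.3, 14.7]
tool_rot: [-3.141, 0.0, 0.105]
force: [0.1, -0.0, -2.4]
finger_gap: 23.8
gripper_force: 12.0
```

arm_command(series=[{"rx":0,"ry":0,"rz":0,"x":1.5,"y":0.15,"z":0,"fingers":15},{"rx":0,"ry":0,"rz":0,"x":1.5,"y":0.15,"z":0,"fingers":15}])

```text
clock: 9.9
ee_pos: [516.7, -85.7, 14.7]
tool_rot: [-3.142, 0.0, 0.104]
force: [0.4, 0.3, -2.0]
finger_gap: 23.7
gripper_force: 12.0
```

arm_command(series=[{"rx":0,"ry":0,"rz":0,"x":1.5,"y":0.15,"z":0,"fingers":15},{"rx":0,"ry":0,"rz":0,"x":1.5,"y":0.15,"z":0,"fingers":15}])

```text
clock: 10.15
ee_pos: [519.7, -85.6, 14.7]
tool_rot: [-3.142, 0.0, 0.104]
force: [-0.9, -0.3, -2.2]
finger_gap: 24.0
gripper_force: 12.0
```

arm_command(series=[{"rx":0,"ry":0,"rz":0,"x":1.5,"y":0.15,"z":0,"fingers":15},{"rx":0,"ry":0,"rz":0,"x":1.5,"y":0.15,"z":0,"fingers":15}])

```text
clock: 10.4
ee_pos: [522.7, -85.2, 14.7]
tool_rot: [-3.142, 0.0, 0.104]
force: [-0.7, -0.6, -1.1]
finger_gap: 24.1
gripper_force: 12.0
```

arm_command(series=[{"rx":0,"ry":0,"rz":0,"x":1.5,"y":0.15,"z":0,"fingers":15}])

```text
clock: 10.52
ee_pos: [524.2, -85.1, 14.7]
tool_rot: [-3.142, 0.0, 0.104]
force: [0.1, 0.8, -2.0]
finger_gap: 24.2
gripper_force: 12.0
```

arm_command(series=[{"rx":0,"ry":0,"rz":0,"x":1.5,"y":0.15,"z":0,"fingers":15}])

```text
clock: 10.65
ee_pos: [525.2, -85.0, 14.6]
tool_rot: [-3.142, 0.001, 0.104]
force: [-6.5, 0.3, 5.1]
finger_gap: 24.1
gripper_force: 12.0
```

arm_command(series=[{"rx":0,"ry":0,"rz":0,"x":1.5,"y":0.15,"z":0,"fingers":15}])

```text
clock: 10.78
ee_pos: [525.2, -85.0, 14.6]
tool_rot: [-3.141, 0.004, 0.103]
force: [-12.8, 0.5, 10.9]
finger_gap: 23.8
gripper_force: 12.0
```

arm_command(series=[{"rx":0,"ry":0,"rz":0,"x":-2,"y":-0.2,"z":0,"fingers":15},{"rx":0,"ry":0,"rz":0,"x":0,"y":0,"z":0,"fingers":15}])

```text
clock: 11.02
ee_pos: [525.1, -85.1, 14.7]
tool_rot: [3.142, 0.0, 0.104]
force: [-0.6, 0.2, -2.0]
finger_gap: 24.0
gripper_force: 12.0
```

arm_command(series=[{"rx":0,"ry":0,"rz":0,"x":-10,"y":-1,"z":0,"fingers":15},{"rx":0,"ry":0,"rz":0,"x":-20,"y":-2,"z":0,"fingers":15},{"rx":0,"ry":0,"rz":0,"x":-3,"y":29,"z":0,"fingers":15},{"rx":0,"ry":0,"rz":0,"x":-3,"y":29,"z":0,"fingers":15},{"rx":0,"ry":0,"rz":0,"x":-3,"y":29,"z":0,"fingers":15},{"rx":0,"ry":0,"rz":0,"x":-3,"y":29,"z":0,"fingers":15},{"rx":0,"ry":0,"rz":0,"x":-3,"y":28,"z":0,"fingers":15},{"rx":0,"ry":0,"rz":0,"x":0,"y":0,"z":0,"fingers":15}])

```text
clock: 12.02
ee_pos: [479.6, 58.2, 14.9]
tool_rot: [-3.141, -0.001, 0.107]
force: [0.1, -0.3, -1.6]
finger_gap: 23.6
gripper_force: 12.0
```

arm_command(series=[{"rx":0,"ry":0,"rz":0,"x":10,"y":1,"z":0,"fingers":15},{"rx":0,"ry":0,"rz":0,"x":10,"y":1,"z":0,"fingers":15},{"rx":0,"ry":0,"rz":0,"x":10,"y":1,"z":0,"fingers":15}])

```text
clock: 12.4
ee_pos: [511.2, 58.3, 14.8]
tool_rot: [3.141, -0.0, 0.102]
force: [0.1, 0.4, -2.3]
finger_gap: 24.0
gripper_force: 12.0
```

arm_command(series=[{"rx":0,"ry":0,"rz":0,"x":2,"y":0.2,"z":0,"fingers":15},{"rx":0,"ry":0,"rz":0,"x":2,"y":0.2,"z":0,"fingers":15},{"rx":0,"ry":0,"rz":0,"x":2,"y":0.2,"z":0,"fingers":15}])

```text
clock: 12.78
ee_pos: [516.1, 59.5, 14.7]
tool_rot: [-3.142, 0.0, 0.104]
force: [-0.6, 0.0, -2.8]
finger_gap: 23.9
gripper_force: 12.0
```

arm_command(series=[{"rx":0,"ry":0,"rz":0,"x":5,"y":0.5,"z":0,"fingers":15},{"rx":0,"ry":0,"rz":0,"x":5,"y":0.5,"z":0,"fingers":15},{"rx":0,"ry":0,"rz":0,"x":5,"y":0.5,"z":0,"fingers":15},{"rx":0,"ry":0,"rz":0,"x":5,"y":0.5,"z":0,"fingers":15},{"rx":0,"ry":0,"rz":0,"x":5,"y":0.5,"z":0,"fingers":15},{"rx":0,"ry":0,"rz":0,"x":5,"y":0.5,"z":0,"fingers":15},{"rx":0,"ry":0,"rz":0,"x":4,"y":0.4,"z":0,"fingers":15}])

```text
clock: 13.65
ee_pos: [550.5, 63.0, 14.7]
tool_rot: [-3.142, -0.0, 0.104]
force: [0.1, 0.3, -2.1]
finger_gap: 24.0
gripper_force: 12.0
```

arm_command(series=[{"rx":0,"ry":0,"rz":0,"x":1.5,"y":0.15,"z":0,"fingers":15},{"rx":0,"ry":0,"rz":0,"x":1.5,"y":0.15,"z":0,"fingers":15},{"rx":0,"ry":0,"rz":0,"x":1.5,"y":0.15,"z":0,"fingers":15}])

```text
clock: 14.02
ee_pos: [554.6, 63.4, 14.7]
tool_rot: [-3.142, 0.0, 0.104]
force: [-0.0, 0.7, -2.5]
finger_gap: 24.1
gripper_force: 12.0
```

arm_command(series=[{"rx":0,"ry":0,"rz":0,"x":1.5,"y":0.15,"z":0,"fingers":15},{"rx":0,"ry":0,"rz":0,"x":1.5,"y":0.15,"z":0,"fingers":15}])

```text
clock: 14.28
ee_pos: [557.7, 63.8, 14.8]
tool_rot: [-3.142, -0.0, 0.104]
force: [-1.0, -0.9, -2.3]
finger_gap: 23.8
gripper_force: 12.0
```

arm_command(series=[{"rx":0,"ry":0,"rz":0,"x":1.5,"y":0.15,"z":0,"fingers":15}])

```text
clock: 14.4
ee_pos: [559.2, 63.9, 14.7]
tool_rot: [-3.142, -0.0, 0.104]
force: [-0.6, -0.1, -2.3]
finger_gap: 24.1
gripper_force: 12.0
```

arm_command(series=[{"rx":0,"ry":0,"rz":0,"x":1.5,"y":0.15,"z":0,"fingers":15}])

```text
clock: 14.52
ee_pos: [560.7, 64.0, 14.7]
tool_rot: [-3.142, 0.0, 0.104]
force: [-0.6, -0.6, -2.8]
finger_gap: 24.1
gripper_force: 12.0
```

arm_command(series=[{"rx":0,"ry":0,"rz":0,"x":1.5,"y":0.15,"z":0,"fingers":15}])

```text
clock: 14.65
ee_pos: [561.1, 64.1, 14.6]
tool_rot: [3.141, 0.002, 0.104]
force: [-8.9, -0.9, 5.3]
finger_gap: 23.6
gripper_force: 12.0
```

arm_command(series=[{"rx":0,"ry":0,"rz":0,"x":1,"y":0.1,"z":0,"fingers":15}])

```text
clock: 14.78
ee_pos: [561.1, 64.1, 14.6]
tool_rot: [3.141, 0.004, 0.104]
force: [-12.4, -1.9, 8.4]
finger_gap: 24.0
gripper_force: 12.0
```

arm_command(series=[{"rx":0,"ry":0,"rz":0,"x":-1.5,"y":-0.15,"z":-0.2,"fingers":15},{"rx":0,"ry":0,"rz":0,"x":0,"y":0,"z":0,"fingers":24},{"rx":0,"ry":0,"rz":0,"x":0,"y":0,"z":0,"fingers":40},{"rx":0,"ry":0,"rz":0,"x":0,"y":0,"z":0,"fingers":55},{"rx":0,"ry":0,"rz":0,"x":0,"y":0,"z":0,"fingers":55},{"rx":0,"ry":0,"rz":0,"x":0,"y":0,"z":0,"fingers":55}])

```text
clock: 15.52
ee_pos: [561.8, 64.2, 14.6]
tool_rot: [-3.142, -0.0, 0.104]
force: [-0.6, -0.1, 0.6]
finger_gap: 52.5
gripper_force: 0.0
```

arm_command(series=[{"rx":0,"ry":0,"rz":0,"x":0,"y":0,"z":10,"fingers":55},{"rx":0,"ry":0,"rz":0,"x":0,"y":0,"z":20,"fingers":55},{"rx":0,"ry":0,"rz":0,"x":0,"y":0,"z":25,"fingers":55},{"rx":0,"ry":0,"rz":0,"x":-20,"y":-2,"z":25,"fingers":55},{"rx":0,"ry":0,"rz":0,"x":-40,"y":-30,"z":30,"fingers":55},{"rx":0,"ry":0,"rz":0,"x":-20,"y":-50,"z":30,"fingers":55},{"rx":0,"ry":0,"rz":0,"x":-20,"y":-50,"z":10,"fingers":55},{"rx":0,"ry":0,"rz":0,"x":0,"y":-30,"z":0,"fingers":55}])

```text
clock: 16.52
ee_pos: [461.0, -100.5, 166.7]
tool_rot: [3.14, -0.003, 0.101]
force: [0.7, 1.3, -0.6]
finger_gap: 54.9
gripper_force: 0.0
```

```bash
python3 - <<'E'
from h import *
s=arm.read_camera("side")
cv2.imwrite("pics/s4.png",cv2.convertScaleAbs(cv2.resize(s[115:265,140:320],None,fx=4,fy=4,interpolation=cv2.INTER_CUBIC),alpha=1.4,beta=20))
q=arm.read_state();print(q["clock"],q["ee_pos"],q["force"])
E
```

```text
16.575 [ 461.0343673  -103.96240021  166.10290079] [-0.65773442 -3.30983949 -0.38431735]
```

View pics/s4.png

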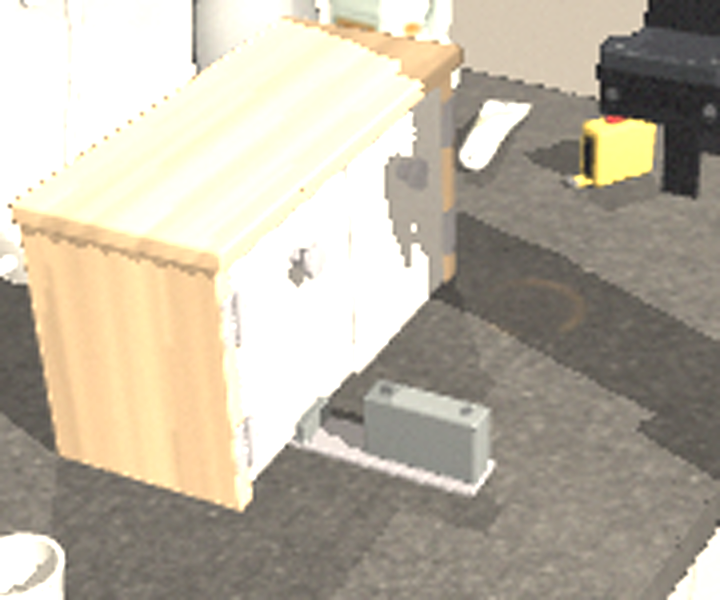

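The gauge lies flat and square under the left door. Its cross stop, at crop (310,418), touches the door, and the gripper is clear.

```bash
python3 -c "
from cell import arm
print(arm.close_job())"
```

```text
the job is handed in; nothing more can be done
None
```

The job is handed in: the gauge slid under the left door and stopped dead at the right (dropped) one, at about 13 N, and now lies flat in the left gap with its stop at the door, let go and the arm clear.

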